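# Put the sanding block away and hold out the file

### The job

I have finished sanding and want to go on with the file: lay the cork sanding block down in the open drawer of the blue organiser and let go of it. Then draw the flat file out of its pocket in the wooden tool rest, turn it level (within about ten degrees) and finish while still holding it, motionless, a good 20 cm above the table and clear of the tool rest, so that I can take it. Leave the blue screwdriver and the paint pots where they are.

Things in the scene. Friction and masses are not known exactly. Their poses are not given: they have to be found in the camera images.
- block_mid (a point): centre (half-way up) of the cork sanding block, a loose light-brown block 70 mm long (its y axis), 36 mm wide (its x axis) and 26 mm high (its z axis), about 0.05 kg, lying flat on the left front part of the table. Grip it across its 36 mm width.
- sanding_block: the same sanding block (origin at the centre of its underside)
- drawer_floor (a point): point on the open drawer's inner floor, 22 mm above the table, midway between its side walls (128 mm apart inside, 31 mm high) and 52 mm behind the inside of its 42 mm high front. x points into the organiser, away from the handle, z up. The uncovered opening reaches from 52 mm in front of this point to at least 57 mm behind it, where the organiser's closed top begins.
- organiser_drawer0 (a joint): how far the organiser's drawer is pulled out, m (0 shut, 0.134 the stop; 0.115 to 0.13 at the start); it slides stiffly, about 1 N, and stays where it is
- file_mid (a point): centre of the flat file: 190 mm long, pale wooden handle, grey blade; solid like a straight bar 20 mm wide (x axis) and 19 mm thick (z axis), 0.06 to 0.12 kg. Its y axis runs along it from blade to handle. At the start it slopes 45 degrees, handle up and towards the robot, x axis level, its lower half in a pocket of the tool rest; this centre is then at the pocket's mouth, 0.10 m above the table.
- file: the same file (origin in the middle of its length, on its underside). Its handle can be gripped across the 20 mm width by fingers that point straight down, about 50 mm along y from the centre.
- driver_mid (a point): centre of the blue-handled screwdriver, 188 mm long, 28 mm across, that stands the same way in the other pocket (84 mm beside the file); it stays there
- blue_driver: the same screwdriver (origin in the middle of its length, on its underside)
- tool_rest: fixed wooden tool rest 160 mm wide, up to 0.12 m high, origin on the table behind its pockets; x points away from the robot, z up. Its two pockets, 42 mm left and right of the middle, are 32 mm wide, 28 mm high, 95 mm deep and open up and towards the robot, along (-0.71, 0, 0.71) in this frame. Which tool is in which pocket varies.
- organiser: fixed blue box 200 mm deep, 170 mm wide, 75 mm high, origin under its centre, x axis pointing away from the robot. Its top is closed; its one shallow drawer slides out towards the robot, with a steel bar handle standing 40 mm out from its front. It may stand left or right of the tool rest.
- paint_pot_3: small grey paint pot with grey lid, 32 mm across, 42 mm high, a bystander
- paint_pot_4: small black paint pot, 32 mm across, 42 mm high, a bystander
- basket_left: fixed white basket full of tools, about 200 mm (its x axis) by 150 mm, with its contents up to 0.17 m high, standing between the sanding block and the other things: carry things over it. Origin under its centre.
Mind the look-alikes: they are no part of the job. Leave any pink look-alike of the file alone.

How it is judged:
On the way, in this order (a step that is already met when the one before it is completed fails the run):
1. the sanding block lies in the drawer, let go (x of block_mid in the frame of drawer_floor between -0.036 and 0.087 m and y of block_mid in the frame of drawer_floor between -0.048 and 0.048 m and z of block_mid in the frame of drawer_floor between 0.005 and 0.026 m and contact force between sanding_block and the fingers below 0.2 N and linear speed of sanding_block below 0.03 m/s), for 0.2 s.
2. the file is drawn clear of the tool rest in the gripper (height (world z) of file_mid above 0.165 m and contact force between file and the fingers above 1 N and contact force between file and tool_rest below 0.05 N), for 0.1 s.
At the end, for the whole second after the job is handed in: The sanding block lies let go in the drawer, its centre under 26 mm above the drawer floor; the fingers alone hold the file still (under 0.03 m/s), touching neither tool rest, organiser nor screwdriver, its centre over 0.19 m above the table and its length within 12 degrees of level (all of step 1 and height (world z) of file_mid above 0.19 m and angle between file_mid's own y axis and vertical between 1.361 and 1.781 rad and contact force between file and the fingers above 1 N and contact force between file and tool_rest below 0.05 N and contact force between file and organiser below 0.05 N and contact force between file and blue_driver below 0.05 N and linear speed of file below 0.03 m/s and angular speed of file below 0.2 rad/s); the arm keeps its last pose, push and grip.
It fails at once if the blue screwdriver is shifted more than 25 mm (distance of driver_mid from where it was at the start of the episode above 0.025 m).
It fails at once if a paint pot is shifted more than 25 mm (distance of any of paint_pot_3, paint_pot_4 from where it was at the start of the episode above 0.025 m).
It also fails if it takes over 51 s, if anything falls off the work surface, if the arm or the gripper's body presses on something with over 40 N, if the wrist force passes 120 N, or if a joint passes its speed limit or range.

### The arm

A 7-joint arm with a two-finger parallel gripper is mounted at the origin on a cart in front of the work surface, level with it; the furniture and walls round the work are solid. World frame = base frame: x ahead of the robot, y to its left, z up, the work surface at z = 0. Lengths are in m, angles in rad, forces in N, time in s.
With the tool pointing down it reaches from about 0.4 to 0.85 m from the base axis. Payload 10.4 kg.
Tool frame: the origin (TCP) lies midway between the tips of the shut fingers; the grasp point (between the pads) lies 19 mm behind it; z points along the fingers, y is the line along which they close (so a half turn about z gives the same grasp; the last joint's range is limited). The gripper opens to 87 mm and grips with 3 to 60 N. Pads are 19 mm wide; open, the fingers measure 117 mm over their backs; the gripper's body (75 mm by 190 mm) begins 51 mm behind the grasp point.
Start: joints at [-1.305, 0.332, -0.065, 1.46, 0.022, 1.35, -0.088], TCP at [0.178, 0.599, 0.223] pointing down, gripper open.
Joint ranges: [-2.6, 2.6], [-0.5, 2.12], [-1.47, 1.34], [0.16, 2.42], [-1.27, 4.41], [0.06, 2.06], [-2.6, 2.6]. Speed limits (rad/s): [2.22, 2.22, 2.79, 2.79, 3.14, 3.14, 3.14].

### API

Orientations are given as a 3x3 rotation matrix whose columns are the frame's x, y, z axes.
In Python, from rig import get_obs, read_camera, job_done gives the robot as it stands. The module is installed in compiled form; this text tells all that it offers.
- The arm moves only by the shell command python3 -m creep 'ROWS' [FORCE]. ROWS is JSON, a list of rows, each a list of 3 entries, a list of its own where there are three numbers: the closure, from 0 (fully open) to 1 (shut), then the shift along the world's x, y, z in m, then the turn, a rotation vector about the world's x, y, z in degrees. A call has 1 to 12 rows; each row shifts and turns the commanded pose from where the row before left it; what a row does not reach is not made up. A row lasts 1/12 s, in which the tool goes at most 41.7 mm and 7.16 degrees, less where a joint would pass 70% of its speed; a pose out of reach is approached as far as the arm can. A call with a gripper value outside its range is refused whole. The fingers move at their own pace and stop on an object; FORCE is the grip in N (left out, the last holds). Time passes only in rows, so rows that do not move let the fingers close. It gives the time, the measured TCP pose, the force, the opening and the grip force at its end, in the units of the state.
- get_obs(): the state, without advancing time (a new reading comes with each control period).
- read_camera(name): name is "scene" or "top" or "wrist"; returns a dict with "color" (400x640x3 uint8, blue, green, red), "intrinsics" (3x3 intrinsics, pixels), "distortion" ([k1, k2, p1, p2, k3] as OpenCV has them; the pictures are not rectified), "camera_from_world" (4x4, takes a point from world to camera coordinates). Camera axes: x right, y up, looking along -z (the intrinsics and any distortion apply to the point x, -y, -z); pixel columns grow to the right and rows downward; lengths in m; the calibration is good to about 2 mm. A picture is of the moment at which its call begins. There is no depth.
- job_done(): hands the job in; it is judged then, once.
The state is a dict: "t": time; "joints": joint angles; "dq": joint speeds; "joint_efforts": joint torques, N m; "tool_pos": TCP position; "tcp_rot": TCP orientation; "contact_force": force on the tool from outside, world axes, zero at the start; "wrist_torque": the same for the moment, N m; "gripper_width": finger opening in m; "grasp_force": force on a finger pad.
Only numpy, scipy, OpenCV 4.12 (cv2) and the standard library are available. Lean on these libraries where they do the work, as an engineer would, in place of code of your own. Each camera call takes 0.05 s, during which the arm holds its last target. There are 200 camera calls.

## Working session

There is one attempt and no reset: what is moved stays moved. The work goes in short steps, Python scripts to look and compute and a shell command to move; the robot and the scene stay as the last step left them, time stands still between calls to the robot, and variables do not carry over. Pictures are saved under pics/ and viewed, at most 10 in all, crops included, and the job is handed in when it is done.

```bash
mkdir -p pics; cat > h.py <<'E'
import numpy as np, cv2, json
from rig import get_obs, read_camera
def snap(n,f):
    c=read_camera(n); cv2.imwrite(f'pics/{f}.png',c['color'])
    np.savez(f'pics/{f}.npz',K=c['intrinsics'],D=c['distortion'],T=c['camera_from_world']); return c
def load(f):
    c=np.load(f'pics/{f}.npz'); return c['K'],np.array(c['D'],float),c['T']
def ray(f,u,v):
    K,D,T=load(f); p=cv2.undistortPoints(np.array([[[u,v]]],float),K,D)[0,0]
    d=T[:3,:3].T@np.array([p[0],-p[1],-1]); o=-T[:3,:3].T@T[:3,3]; return o,d
def atz(f,u,v,z):
    o,d=ray(f,u,v); return o+d*(z-o[2])/d[2]
def proj(f,P):
    K,D,T=load(f); P=np.atleast_2d(P); c=P@T[:3,:3].T+T[:3,3]; c=c*[1,-1,-1]
    return cv2.projectPoints(c,np.zeros(3),np.zeros(3),K,D)[0][:,0]
def tri(obs):
    A=0;b=0
    for f,u,v in obs:
        o,d=ray(f,u,v); d/=np.linalg.norm(d); M=np.eye(3)-np.outer(d,d); A=A+M; b=b+M@o
    return np.linalg.solve(A,b)
E
python3 - <<'E'
from h import *
for n in ('scene','top','wrist'): 
    snap(n,n+'0'); o,d=ray(n+'0',320,200); print(n,o.round(3),d.round(3))
o=get_obs(); print(o['t'],o['tool_pos'],np.round(o['tcp_rot'],3),o['gripper_width'])
E
```

```text
scene [1.152 0.887 0.675] [-0.486 -0.727 -0.486]
top [ 0.393 -0.032  1.253] [ 0.155 -0.009 -0.988]
wrist [0.103 0.62  0.386] [ 0.27  -0.099 -0.958]
0.15 [0.17788199 0.59885662 0.22194231] [[-0.959  0.285 -0.   ]
 [ 0.285  0.959 -0.001]
 [-0.    -0.001 -1.   ]] 0.08701068973899326
```

View pics/top0.png

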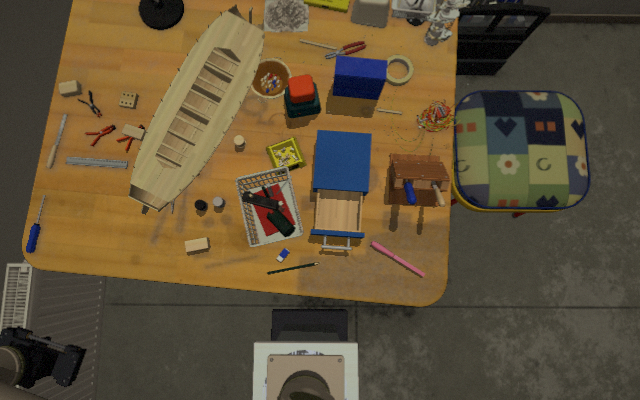

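View pics/scene0.png

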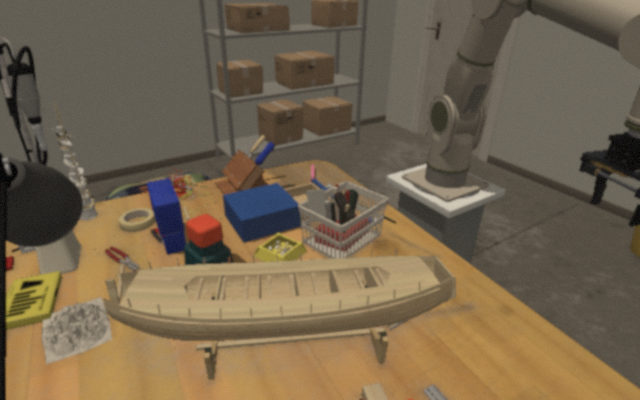

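The top view shows the cork block at (196,245), the basket at (270,207), the open drawer at (340,212), and the tool rest at (420,178). The driver (blue, 408,190) is in the left pocket and the file (pale, 438,193) in the right one. A pink look-alike lies at (398,259). The scene view is mostly blocked by the boat, so I'll enlarge crops of the top view.

```bash
python3 - <<'E'
from h import *
i=cv2.imread('pics/top0.png')
a=cv2.resize(i[230:260,170:220],None,fx=8,fy=8,interpolation=cv2.INTER_CUBIC) #240x400
b=cv2.resize(i[125:260,300:400],None,fx=4,fy=4,interpolation=cv2.INTER_CUBIC) #540x400
c=cv2.resize(i[145:220,385:455],None,fx=5,fy=5,interpolation=cv2.INTER_CUBIC) #375x350
o=np.zeros((600,800,3),np.uint8); o[:540,:400]=b; o[:240,400:]=a; o[240-15:600,400:750]=c
cv2.imwrite('pics/crop.png',o)
for u,v,z in [(196,245,.026),(338,212,.022),(270,207,0),(342,160,.075),(420,180,.1),(438,193,.1),(201,205,.04),(218,202,.04)]: print(u,v,atz('top0',u,v,z).round(3))
E
```

```text
196 245 [0.442 0.341 0.026]
338 212 [ 0.548 -0.1    0.022]
270 207 [0.566 0.118 0.   ]
342 160 [ 0.703 -0.11   0.075]
420 180 [ 0.637 -0.341  0.1  ]
438 193 [ 0.597 -0.394  0.1  ]
201 205 [0.565 0.328 0.04 ]
218 202 [0.575 0.276 0.04 ]
```

View pics/crop.png

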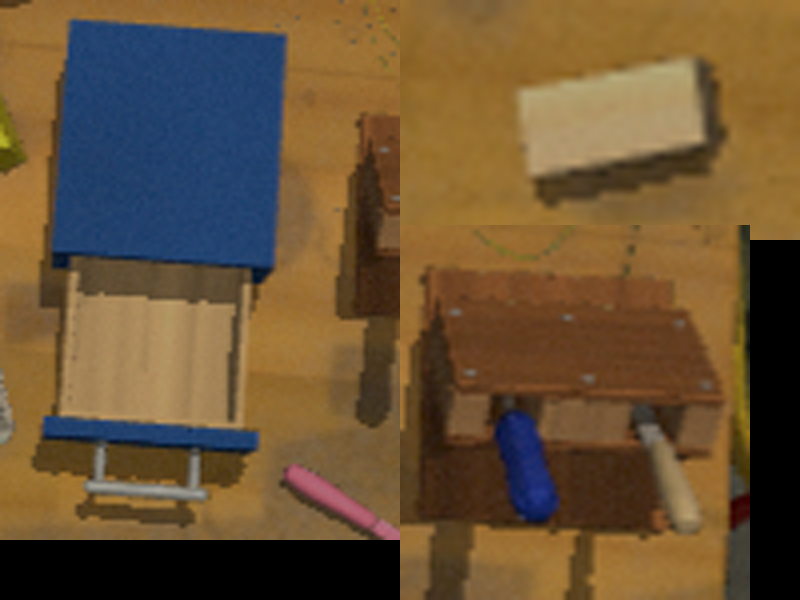

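```bash
cat > m.py <<'E'
from h import *
def blk(x,y): return 170+(x-400+.5)/8-.5, 230+(y+.5)/8-.5
def org(x,y): return 300+(x+.5)/4-.5,125+(y+.5)/4-.5
def rst(x,y): return 385+(x-400+.5)/5-.5,145+(y-225+.5)/5-.5
if __name__=='__main__':
    def show(n,L,fn,z):
        P=np.array([atz('top0',*fn(*p),z) for p in L]); print(n,P[:,:2].round(3).tolist(),'edges',np.linalg.norm(np.diff(P[:,:2],axis=0,append=P[:1,:2]),axis=1).round(3),'c',P.mean(0).round(4))
        for k in range(len(L)-1): e=P[k+1]-P[k]; print('   ang',np.degrees(np.arctan2(e[1],e[0])).round(1))
    show('block',[(518,92),(692,57),(705,145),(535,178)],blk,.026)
    show('orgtop',[(70,20),(286,36),(272,268),(54,254)],org,.075)
    show('front out', [(44,438),(257,450)],org,.064)
    show('front in', [(44,418),(257,432)],org,.064)
    show('walls front',[(62,417),(242,427)],org,.053)
    show('walls back',[(70,265),(249,270)],org,.053)
    show('handle end', [(688,520)],rst,.167)
    show('handle base', [(657,440)],rst,.11)
    show('roof front edge',[(452,390),(722,398)],rst,.12)
    show('roof front edge',[(452,390),(722,398)],rst,.11)
    show('roof back',[(440,306),(688,314)],rst,.12)
    show('pot',[(0,0)],lambda x,y:(438,193),.1)
E
python3 m.py
```

```text
block [[0.454, 0.378], [0.468, 0.311], [0.434, 0.305], [0.42, 0.37]] edges [0.068 0.035 0.067 0.034] c [0.4438 0.3411 0.026 ]
   ang -78.2
   ang -168.8
   ang 101.4
orgtop [[0.8, -0.032], [0.788, -0.201], [0.605, -0.187], [0.614, -0.021]] edges [0.169 0.184 0.166 0.186] c [ 0.7019 -0.1104  0.075 ]
   ang -94.0
   ang 175.8
   ang 86.6
front out [[0.475, -0.015], [0.467, -0.175]] edges [0.161 0.161] c [ 0.4712 -0.0951  0.064 ]
   ang -92.8
front in [[0.49, -0.015], [0.481, -0.176]] edges [0.161 0.161] c [ 0.4855 -0.0951  0.064 ]
   ang -93.4
walls front [[0.492, -0.028], [0.485, -0.166]] edges [0.138 0.138] c [ 0.4886 -0.0969  0.053 ]
   ang -92.8
walls back [[0.61, -0.034], [0.607, -0.172]] edges [0.139 0.139] c [ 0.6084 -0.1029  0.053 ]
   ang -91.2
handle end [[0.556, -0.383]] edges [0.] c [ 0.5556 -0.3831  0.167 ]
handle base [[0.612, -0.385]] edges [0.] c [ 0.6119 -0.3852  0.11  ]
roof front edge [[0.639, -0.262], [0.635, -0.422]] edges [0.159 0.159] c [ 0.6373 -0.342   0.12  ]
   ang -91.3
roof front edge [[0.641, -0.265], [0.638, -0.425]] edges [0.16 0.16] c [ 0.6394 -0.3447  0.11  ]
   ang -91.3
roof back [[0.69, -0.257], [0.686, -0.404]] edges [0.147 0.147] c [ 0.688  -0.3302  0.12  ]
   ang -91.5
pot [[0.597, -0.394]] edges [0.] c [ 0.5975 -0.3936  0.1   ]
```

Measured and checked against the known sizes:
- **Block:** top face about 68×35 mm, centre (0.444, 0.341), long axis at 101.5°.
- **Drawer floor:** near (0.537, -0.098), yaw -3.4°.
- **File:** mid near (0.623, -0.385, 0.10), so the grasp point is about (0.588, -0.384, 0.135).

Moving above the block now, with the closing axis at 11.5°.

```bash
python3 -m creep '[[0,[0.0295,-0.0285,-0.008],[0,0,-6.9]],[0,[0.0295,-0.0285,-0.008],[0,0,-6.9]],[0,[0.0295,-0.0285,-0.008],[0,0,-6.9]],[0,[0.0295,-0.0285,-0.008],[0,0,-6.9]],[0,[0.0295,-0.0285,-0.008],[0,0,-6.9]],[0,[0.0295,-0.0285,-0.008],[0,0,-6.9]],[0,[0.0295,-0.0285,-0.008],[0,0,-6.9]],[0,[0.0295,-0.0285,-0.008],[0,0,-6.9]],[0,[0.0295,-0.0285,-0.008],[0,0,-6.9]],[0,[0,0,0],[0,0,0]],[0,[0,0,0],[0,0,0]]]' 20
cat >> h.py <<'E'
def st():
    o=get_obs(); R=np.array(o['tcp_rot']); print('t',round(o['t'],2),'tcp',np.round(o['tool_pos'],4),'yaw',np.degrees(np.arctan2(R[1,1],R[0,1])).round(1),'z',R[:,2].round(3),'w',round(o['gripper_width'],4),'f',np.round(o['contact_force'],1),'g',round(float(o['grasp_force']),1),'q',np.round(o['joints'],2))
E
python3 - <<'E'
from h import *
snap('wrist','w1'); st()
P=[[.454,.378,.026],[.468,.311,.026],[.434,.305,.026],[.42,.37,.026]]
p=proj('w1',P); i=cv2.imread('pics/w1.png'); print(p.round())
for q in p: cv2.circle(i,(int(q[0]),int(q[1])),3,(0,0,255),1)
cv2.imwrite('pics/w1a.png',i)
E
```

```text
t: 1.07
tool_pos: [0.4442, 0.3408, 0.1502]
tcp_rot: [[-0.192, 0.981, -0.0], [0.981, 0.192, -0.001], [-0.001, -0.001, -1.0]]
contact_force: [-0.9, 0.2, 0.5]
gripper_width: 0.0871
grasp_force: 0.0
t 1.12 tcp [0.4428 0.3429 0.1505] yaw 11.3 z [-0.001 -0.    -1.   ] w 0.0872 f [-0.2  1.  -0.4] g 0.0 q [-0.96  0.24  0.26  1.74 -0.07  1.17 -0.49]
[[343. 155.]
 [343. 222.]
 [309. 222.]
 [306. 157.]]
```

View pics/w1a.png

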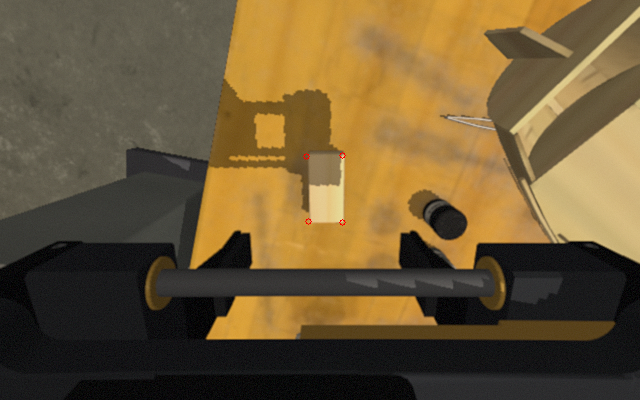

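The wrist view shows the block at (307–343, 152–222), right on the projected corners. Descending and gripping.

```bash
python3 -m creep '[[0,[0,0,-0.036],[0,0,0]],[0,[0,0,-0.036],[0,0,0]],[0,[0,0,-0.036],[0,0,0]],[0,[0,0,-0.035],[0,0,0]],[0,[0,0,0],[0,0,0]],[0,[0,0,0],[0,0,0]],[0.8,[0,0,0],[0,0,0]],[0.8,[0,0,0],[0,0,0]],[0.8,[0,0,0],[0,0,0]],[0.8,[0,0,0],[0,0,0]],[0.8,[0,0,0],[0,0,0]],[0.8,[0,0,0],[0,0,0]]]' 20
python3 -c "from h import *;st()"
```

```text
t: 2.12
tool_pos: [0.4428, 0.3435, 0.0082]
tcp_rot: [[-0.197, 0.98, 0.0], [0.98, 0.197, 0.001], [0.0, 0.001, -1.0]]
contact_force: [-0.4, -0.1, 0.0]
gripper_width: 0.0552
grasp_force: 0.0
t 2.12 tcp [0.4428 0.3435 0.0082] yaw 11.4 z [ 0.     0.001 -1.   ] w 0.0552 f [-0.4 -0.1  0. ] g 0.0 q [-0.94  0.42  0.24  1.86 -0.12  0.88 -0.45]
```

```bash
python3 -m creep '[[0.8,[0,0,0],[0,0,0]],[0.8,[0,0,0],[0,0,0]],[0.8,[0,0,0],[0,0,0]],[0.8,[0,0,0],[0,0,0]],[0.8,[0,0,0],[0,0,0]],[0.8,[0,0,0.01],[0,0,0]],[0.8,[0,0,0.036],[0,0,0]],[0.8,[0,0,0.036],[0,0,0]],[0.8,[0,0,0.036],[0,0,0]],[0.8,[0,0,0.036],[0,0,0]],[0.8,[0,0,0.036],[0,0,0]],[0.8,[0,0,0.036],[0,0,0]]]' 20
python3 -c "from h import *;st()"
```

```text
t: 3.12
tool_pos: [0.4424, 0.3429, 0.2365]
tcp_rot: [[-0.197, 0.98, 0.0], [0.98, 0.197, 0.0], [0.0, 0.0, -1.0]]
contact_force: [1.1, 1.4, -0.6]
gripper_width: 0.0349
grasp_force: 20.0
t 3.12 tcp [0.4424 0.3429 0.2365] yaw 11.3 z [ 0.  0. -1.] w 0.0349 f [ 1.1  1.4 -0.6] g 20.0 q [-0.98  0.18  0.27  1.63 -0.05  1.34 -0.5 ]
```

```bash
python3 -m creep '[[0.8,[0.0064,-0.0293,0.015],[0,0,-7]],[0.8,[0.0064,-0.0293,0.015],[0,0,-7]],[0.8,[0.0064,-0.0293,0.015],[0,0,-7]],[0.8,[0.0064,-0.0293,0],[0,0,-7]],[0.8,[0.0064,-0.0293,0],[0,0,-7]],[0.8,[0.0064,-0.0293,0],[0,0,-7]],[0.8,[0.0064,-0.0293,0],[0,0,-7]],[0.8,[0.0064,-0.0293,0],[0,0,-7]],[0.8,[0.0064,-0.0293,0],[0,0,-7]],[0.8,[0.0064,-0.0293,0],[0,0,-7]],[0.8,[0.0064,-0.0293,0],[0,0,-7]],[0.8,[0.0064,-0.0293,0],[0,0,-7]]]'
python3 -m creep '[[0.8,[0.0064,-0.0293,0],[0,0,-7]],[0.8,[0.0064,-0.0293,0],[0,0,-7]],[0.8,[0.0064,-0.0293,0],[0,0,-7]],[0.8,[0,0,-0.02],[0,0,0]],[0.8,[0,0,-0.03],[0,0,0]],[0.8,[0,0,-0.03],[0,0,0]],[0.8,[0,0,-0.03],[0,0,0]],[0.8,[0,0,0],[0,0,0]],[0.8,[0,0,0],[0,0,0]]]'
python3 - <<'E'
from h import *
st(); snap('wrist','w2'); st()
yaw=np.radians(-3.4); X=np.array([np.cos(yaw),np.sin(yaw),0]); Y=np.array([-X[1],X[0],0]); c=np.array([.537,-.098,0])
P=[c+a*X+b*Y+[0,0,z] for a,b,z in [(-.052,.064,.053),(-.052,-.064,.053),(.057,-.064,.053),(.057,.064,.053),(-.052,.064,.022),(-.052,-.064,.022)]]
p=proj('w2',P); i=cv2.imread('pics/w2.png'); print(p.round())
for q in p: cv2.circle(i,(int(q[0]),int(q[1])),3,(0,0,255),1)
cv2.imwrite('pics/w2a.png',i)
E
```

```text
t: 4.12
tool_pos: [0.5193, -0.0098, 0.2795]
tcp_rot: [[0.956, 0.292, 0.0], [0.292, -0.956, 0.001], [0.001, -0.0, -1.0]]
contact_force: [1.7, -0.0, -0.2]
gripper_width: 0.0346
grasp_force: 20.0
t: 4.87
tool_pos: [0.5379, -0.096, 0.1689]
tcp_rot: [[0.998, -0.064, -0.002], [-0.064, -0.998, -0.0], [-0.002, 0.0, -1.0]]
contact_force: [-0.1, -1.3, 0.1]
gripper_width: 0.0343
grasp_force: 20.0
t 4.87 tcp [ 0.5379 -0.096   0.1689] yaw -93.7 z [-0.002 -0.    -1.   ] w 0.0343 f [-0.1 -1.3  0.1] g 20.0 q [-0.53  0.23  0.72  1.77 -0.16  1.2  -1.4 ]
t 4.92 tcp [ 0.539  -0.0963  0.1703] yaw -93.7 z [ 0.001 -0.    -1.   ] w 0.0347 f [ 0.4 -0.6  0.5] g 20.0 q [-0.53  0.23  0.72  1.77 -0.16  1.2  -1.4 ]
[[263. 245.]
 [389. 244.]
 [396. 134.]
 [255. 135.]
 [268. 233.]
 [384. 232.]]
```

View pics/w2a.png

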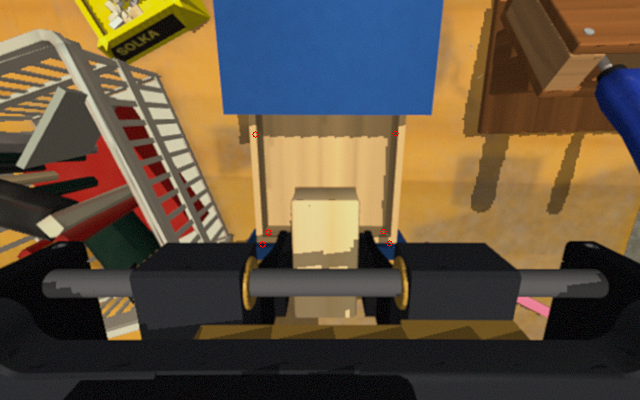

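The wrist view shows the block at cols 292–358, centred between the drawer walls (about 258–394), with the front inner edge near row 233 as projected. Lowering it in and partly opening the fingers.

```bash
python3 -m creep '[[0.8,[0,0,-0.03],[0,0,0]],[0.8,[0,0,-0.03],[0,0,0]],[0.8,[0,0,-0.03],[0,0,0]],[0.8,[0,0,-0.025],[0,0,0]],[0.8,[0,0,-0.012],[0,0,0]],[0.8,[0,0,-0.006],[0,0,0]],[0.8,[0,0,-0.005],[0,0,0]],[0.8,[0,0,0],[0,0,0]],[0.8,[0,0,0],[0,0,0]]]'
python3 -c "from h import *;st()"
```

```text
t: 5.67
tool_pos: [0.5397, -0.0962, 0.0322]
tcp_rot: [[0.998, -0.064, 0.002], [-0.064, -0.998, 0.0], [0.002, -0.0, -1.0]]
contact_force: [-0.6, -0.4, -1.1]
gripper_width: 0.035
grasp_force: 20.0
t 5.67 tcp [ 0.5397 -0.0962  0.0322] yaw -93.6 z [ 0.002  0.    -1.   ] w 0.035 f [-0.6 -0.4 -1.1] g 20.0 q [-0.45  0.41  0.65  1.89 -0.31  0.93 -1.29]
```

```bash
python3 -m creep '[[0.35,[0,0,-0.001],[0,0,0]],[0.35,[0,0,0],[0,0,0]],[0.35,[0,0,0],[0,0,0]],[0.35,[0,0,0],[0,0,0]],[0.35,[0,0,0],[0,0,0]],[0.35,[0,0,0],[0,0,0]],[0.35,[0,0,0.02],[0,0,0]],[0.35,[0,0,0.035],[0,0,0]],[0.35,[0,0,0.04],[0,0,0]],[0.35,[0,0,0.04],[0,0,0]],[0.35,[0,0,0.04],[0,0,0]],[0.35,[0,0,0.04],[0,0,0]]]'
python3 - <<'E'
from h import *
st(); snap('wrist','w3'); snap('top','t3')
a=cv2.imread('pics/w3.png')[0:300,150:500]; b=cv2.resize(cv2.imread('pics/t3.png')[130:260,300:400],None,fx=4,fy=4,interpolation=cv2.INTER_CUBIC)
o=np.zeros((520,750,3),np.uint8); o[:300,:350]=a; o[:,350:]=b; cv2.imwrite('pics/c3.png',o)
E
```

```text
t: 6.67
tool_pos: [0.5382, -0.0963, 0.2469]
tcp_rot: [[0.998, -0.064, 0.0], [-0.064, -0.998, 0.0], [0.0, -0.0, -1.0]]
contact_force: [0.7, -0.8, 0.0]
gripper_width: 0.0565
grasp_force: 0.0
t 6.67 tcp [ 0.5382 -0.0963  0.2469] yaw -93.7 z [ 0.  0. -1.] w 0.0565 f [ 0.7 -0.8  0. ] g 0.0 q [-0.56  0.16  0.74  1.67 -0.11  1.36 -1.44]
```

View pics/c3.png

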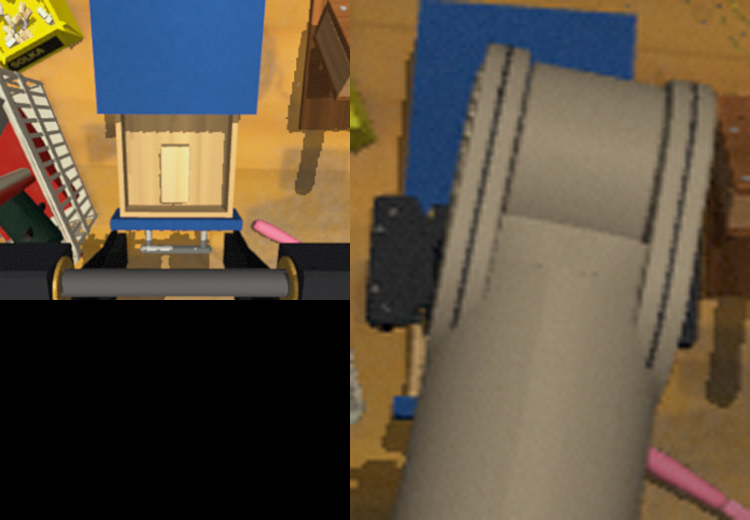

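The block lies flat, centred in the drawer and let go. Now moving over the file.

```bash
python3 -m creep '[[0.35,[0.006,-0.036,0],[0,0,0.3]],[0.35,[0.006,-0.036,0],[0,0,0.3]],[0.35,[0.006,-0.036,0],[0,0,0.3]],[0.35,[0.006,-0.036,0],[0,0,0.3]],[0.35,[0.006,-0.036,0],[0,0,0.3]],[0.35,[0.006,-0.036,0],[0,0,0.3]],[0.35,[0.006,-0.036,0],[0,0,0.3]],[0.35,[0.006,-0.035,0],[0,0,0.1]],[0.35,[0,0,0],[0,0,0]],[0.35,[0,0,0],[0,0,0]]]'
python3 - <<'E'
from h import *
st(); snap('wrist','w4')
y=np.array([-.7071,0.017,.7071]); m=np.array([.623,-.385,.1]); x=np.array([.025,1,0])
P=[m+a*y+b*x for a in(0,.05,.095) for b in (-.01,.01)]
p=proj('w4',P); i=cv2.imread('pics/w4.png'); print(p.round())
for q in p: cv2.circle(i,(int(q[0]),int(q[1])),3,(0,0,255),1)
cv2.imwrite('pics/w4a.png',i)
E
```

```text
t: 7.6
tool_pos: [0.5852, -0.3859, 0.2434]
tcp_rot: [[1.0, -0.03, -0.002], [-0.03, -1.0, -0.001], [-0.002, 0.001, -1.0]]
contact_force: [-0.1, 1.3, 0.9]
gripper_width: 0.0566
grasp_force: 0.0
t 7.6 tcp [ 0.5852 -0.3859  0.2434] yaw -91.7 z [-0.002 -0.001 -1.   ] w 0.0566 f [-0.1  1.3  0.9] g 0.0 q [ 0.04  0.59  0.78  1.23 -0.4   1.48 -0.84]
[[332. 151.]
 [312. 151.]
 [332. 194.]
 [311. 194.]
 [333. 239.]
 [310. 239.]]
```

View pics/w4a.png

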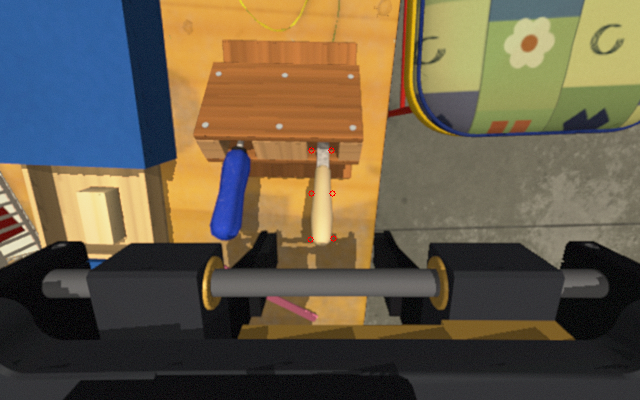

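The wrist view shows the file handle at cols 312–333, ending near row 243 as projected, with the driver at (230,190). Descending straight down and gripping hard.

```bash
python3 -m creep '[[0.35,[0.002,0,-0.03],[0,0,0]],[0.35,[0,0,-0.03],[0,0,0]],[0.35,[0,0,-0.025],[0,0,0]],[0.35,[0,0,-0.02],[0,0,0]],[0.35,[0,0,-0.012],[0,0,0]],[0.35,[0,0,-0.009],[0,0,0]],[0.35,[0,0,0],[0,0,0]],[0.95,[0,0,0],[0,0,0]],[0.95,[0,0,0],[0,0,0]],[0.95,[0,0,0],[0,0,0]],[0.95,[0,0,0],[0,0,0]],[0.95,[0,0,0],[0,0,0]]]' 40
python3 -m creep '[[0.95,[0,0,0],[0,0,0]],[0.95,[0,0,0],[0,0,0]],[0.95,[0,0,0],[0,0,0]],[0.95,[0,0,0],[0,0,0]]]'
python3 -c "from h import *;st()"
```

```text
t: 8.65
tool_pos: [0.5889, -0.3833, 0.1195]
tcp_rot: [[1.0, -0.025, 0.001], [-0.025, -1.0, -0.001], [0.001, 0.001, -1.0]]
contact_force: [0.3, 0.1, 0.2]
gripper_width: 0.0311
grasp_force: 0.0
t: 8.98
tool_pos: [0.5887, -0.3834, 0.119]
tcp_rot: [[1.0, -0.025, 0.0], [-0.025, -1.0, -0.001], [0.0, 0.0, -1.0]]
contact_force: [0.9, -0.7, 2.0]
gripper_width: 0.0194
grasp_force: 40.0
t 8.98 tcp [ 0.5887 -0.3834  0.119 ] yaw -91.5 z [ 0.    -0.001 -1.   ] w 0.0194 f [ 0.9 -0.7  2. ] g 40.0 q [ 0.04  0.67  0.73  1.38 -0.45  1.26 -0.8 ]
```

```bash
python3 -m creep '[[0.95,[-0.006,0.0002,0.006],[0,0,0]],[0.95,[-0.008,0.0002,0.008],[0,0,0]],[0.95,[-0.008,0.0002,0.008],[0,0,0]],[0.95,[-0.008,0.0002,0.008],[0,0,0]],[0.95,[-0.008,0.0002,0.008],[0,0,0]],[0.95,[-0.008,0.0002,0.008],[0,0,0]],[0.95,[-0.008,0.0002,0.008],[0,0,0]],[0.95,[-0.008,0.0002,0.008],[0,0,0]],[0.95,[-0.008,0.0002,0.008],[0,0,0]],[0.95,[-0.008,0.0002,0.008],[0,0,0]]]'
python3 -m creep '[[0.95,[-0.01,0.0002,0.01],[0,0,0]],[0.95,[-0.01,0.0002,0.01],[0,0,0]],[0.95,[0,0,0.02],[0,0,0]],[0.95,[0,0,0.02],[0,0,0]],[0.95,[0,0,0],[0,0,0]],[0.95,[0,0,0],[0,0,0]],[0.95,[0,0,0],[0,0,0]]]'
python3 - <<'E'
from h import *
st(); snap('wrist','w5')
E
```

```text
t: 9.82
tool_pos: [0.5097, -0.3811, 0.1976]
tcp_rot: [[1.0, -0.025, -0.0], [-0.025, -1.0, 0.0], [-0.0, -0.0, -1.0]]
contact_force: [-0.3, 0.1, -1.4]
gripper_width: 0.0196
grasp_force: 40.0
t: 10.4
tool_pos: [0.4903, -0.3804, 0.2563]
tcp_rot: [[1.0, -0.025, -0.001], [-0.025, -1.0, 0.0], [-0.001, -0.0, -1.0]]
contact_force: [-0.2, 0.2, -1.0]
gripper_width: 0.0198
grasp_force: 40.0
t 10.4 tcp [ 0.4903 -0.3804  0.2563] yaw -91.4 z [-0.001  0.    -1.   ] w 0.0198 f [-0.2  0.2 -1. ] g 40.0 q [-0.04  0.39  0.84  1.46 -0.29  1.42 -0.79]
```

View pics/w5.png

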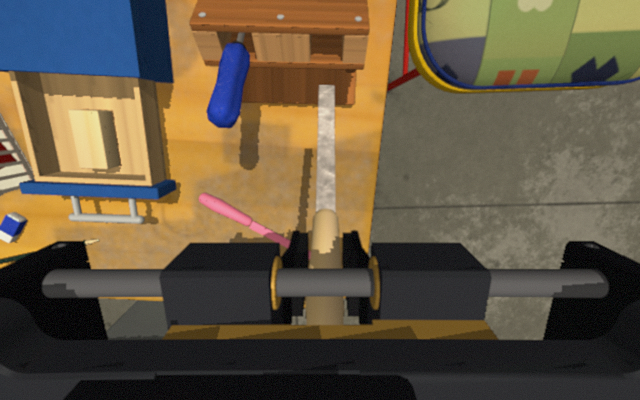

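The file is clear of the rest (blade tip at 327,86) and the driver is undisturbed. Levelling: -45° about y while backing away.

```bash
python3 -m creep '[[0.95,[-0.004,0,0.002],[-0.15,-6,0]],[0.95,[-0.004,0,0.002],[-0.15,-6,0]],[0.95,[-0.004,0,0.002],[-0.15,-6,0]],[0.95,[-0.004,0,0.002],[-0.15,-6,0]],[0.95,[-0.004,0,0.002],[-0.15,-6,0]],[0.95,[-0.004,0,0.002],[-0.15,-6,0]],[0.95,[-0.004,0,0.002],[-0.15,-6,0]],[0.95,[0,0,0],[0,-3,0]],[0.95,[0,0,0],[0,0,0]],[0.95,[0,0,0],[0,0,0]],[0.95,[0,0,0],[0,0,0]],[0.95,[0,0,0],[0,0,0]]]'
python3 - <<'E'
from h import *
from scipy.optimize import minimize_scalar
st(); 
for f,p in (('w5',(327,86)),): print('w5 tip at z',[atz(f,*p,z).round(3) for z in (.15,.172,.2)])
snap('wrist','w6'); snap('top','t6'); snap('scene','s6')
a=cv2.resize(cv2.imread('pics/w6.png')[0:300,100:500],None,fx=1,fy=1); b=cv2.resize(cv2.imread('pics/t6.png')[130:280,320:455],None,fx=2,fy=2); c=cv2.resize(cv2.imread('pics/s6.png')[100:220,180:380],None,fx=3,fy=2.4)
o=np.zeros((590,800,3),np.uint8); o[:300,:400]=a; o[:300,400:670]=b; o[302:590,:600]=c; cv2.imwrite('pics/c6.png',o)
E
```

```text
t: 11.45
tool_pos: [0.4637, -0.3804, 0.271]
tcp_rot: [[0.708, -0.024, 0.706], [-0.017, -1.0, -0.017], [0.706, -0.0, -0.708]]
contact_force: [-0.4, 0.6, -1.0]
gripper_width: 0.0198
grasp_force: 40.0
t 11.45 tcp [ 0.4637 -0.3804  0.271 ] yaw -91.3 z [ 0.706 -0.017 -0.708] w 0.0198 f [-0.4  0.6 -1. ] g 40.0 q [-0.08 -0.19  0.96  2.05 -0.63  0.77 -0.32]
w5 tip at z [array([ 0.587, -0.386,  0.15 ]), array([ 0.586, -0.386,  0.172]), array([ 0.584, -0.385,  0.2  ])]
```

View pics/c6.png

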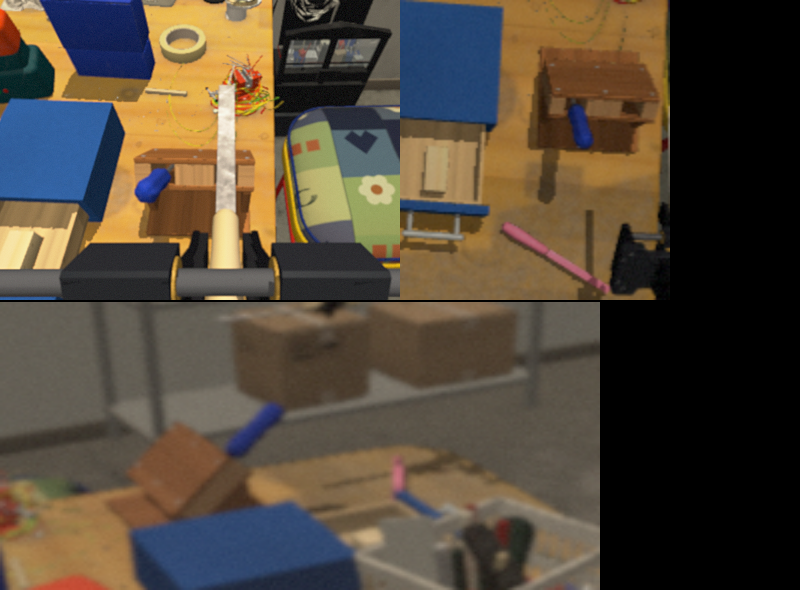

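The wrist view shows the tip still at full-frame (327,85), so the file has not slipped in the fingers. The driver and the block are in place. One wider top crop to check the slope.

```bash
python3 - <<'E'
from h import *
i=cv2.imread('pics/t6.png')[130:280,400:500]; cv2.imwrite('pics/c7.png',cv2.resize(i,None,fx=4,fy=4,interpolation=cv2.INTER_CUBIC))
g=np.array([.4637,-.3804,.271])-.019*np.array([.706,-.017,-.708]); print(g)
for a in (-8,-4,0,4,8):
    t=np.radians(a); P=g+.145*np.array([np.cos(t),-.025,np.sin(t)]); print(a,proj('t6',P),proj('w6',P), (proj('t6',P)-[400,130]+.5)*4)
E
```

```text
[ 0.450286 -0.380077  0.284452]
-8 [[453.80168464 183.32335419]] [[323.69144682  98.88171773]] [[217.20673856 215.29341676]]
-4 [[455.15179659 182.13608042]] [[323.62081182  88.09936527]] [[222.60718634 210.54432166]]
0 [[456.54922988 181.19605306]] [[323.56526767  77.10509763]] [[228.19691952 206.78421224]]
4 [[457.9890935  180.51504382]] [[323.52663726  65.87660277]] [[233.95637401 204.06017527]]
8 [[459.46596879 180.10427847]] [[323.50714676  54.39150787]] [[239.86387517 202.41711387]]
```

View pics/c7.png

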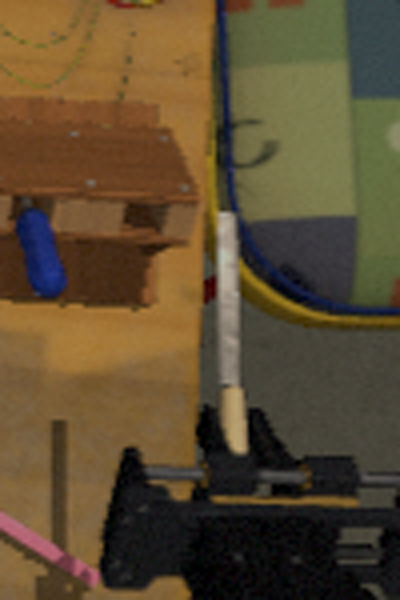

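The tip sits at (228,212) in the top crop and row 85 in the wrist view, so the blade points about 3° down. Trimming that, settling, and handing in.

```bash
python3 -m creep '[[0.95,[0,0,0],[0,-3,0]],[0.95,[0,0,0],[0,0,0]],[0.95,[0,0,0],[0,0,0]],[0.95,[0,0,0],[0,0,0]],[0.95,[0,0,0],[0,0,0]],[0.95,[0,0,0],[0,0,0]],[0.95,[0,0,0],[0,0,0]],[0.95,[0,0,0],[0,0,0]]]'
python3 -c "
from h import *
st(); print(np.abs(get_obs()['dq']).max())
from rig import job_done; print(job_done())"
```

```text
t: 12.27
tool_pos: [0.4628, -0.3807, 0.2709]
tcp_rot: [[0.669, -0.025, 0.743], [-0.019, -1.0, -0.017], [0.743, -0.003, -0.669]]
contact_force: [0.1, -0.4, -0.8]
gripper_width: 0.0205
grasp_force: 40.0
t 12.27 tcp [ 0.4628 -0.3807  0.2709] yaw -91.4 z [ 0.743 -0.017 -0.669] w 0.0205 f [ 0.1 -0.4 -0.8] g 40.0 q [-0.1  -0.22  1.    2.08 -0.7   0.74 -0.24]
0.004537170264351973
the job is handed in; nothing more can be done
None
```

The sanding block lies let go in the drawer, and the gripper holds the file still and about level, roughly 0.28 m above the table and clear of the rest; I handed the job in at about 12 s, but no verdict came back.

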